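# Check the new spindle with the thread comb and set the drive to its pitch

## Task

The foam cutter's new spindle lies clamped in the two V-blocks. Take the thread comb leaf with the blue grip from its stand, hold it upright and lengthways along the top of the spindle, and press it lightly down until its teeth are fully home in the thread and its edge sits flat on the crests; keep it pressed there for about a second. As it fits, put the leaf back down in its own place in the stand and turn the selector knob on the drive box to the blue mark, leaving all the other things where they are.

Things in the scene. Friction and masses are not known exactly. Their poses are not given: they have to be found in the camera images.
- leaf10_grip (a point): Centre of blue grip (84 long, 18 thick, 24 mm high) of the 10 mm comb leaf, about 130 g; x along the leaf, z up. Under the grip a steel blade, 76 long, 5 thick, 32 mm deep with its teeth: 7 teeth, 10 mm apart, 5 mm deep, 3 mm wide near the tip (edges eased), the middle one under this point. Point is 39 mm above the blade's edge between the teeth, 44 mm above the tips. In any of the 3 places.
- spindle_top (a point): On the spindle's top line, level with the crests, over the middle of a groove; x along the spindle, z up, 80 mm above the bench. Thread 40 mm in diameter; grooves every 10 mm either way along x from here to 70 mm, 6.3 mm wide at the crests: a tooth enters within 2 mm of the middle. Leaf home: its grip centre is 39 mm above here (44 if riding on crests). Clamps, 23 mm high, from 93 mm on. Fixed.
- gauge_rack: Wooden stand, 316 x 66 mm, origin mid underside, x lengthways; places at x = -90, 0, +90 mm. A leaf hangs by its grip's ends on two forked posts 50 mm high, 31.5 mm wide across; blade in their 9 mm gaps (play 2 mm across, 3 mm lengthways), grip centre 62 mm above the bench. Between the posts the middle 68 mm of the leaf is free on both sides. Fixed.
- selector_grip (a point): On the upright axis of the drive box's black bar knob, where its bar is gripped (bar 46 long, 12 wide, 33 mm high): 11 mm below the bar's top, 26 mm above the box, 121 mm above the bench. x points along the bar to its white pointer line and turns with the knob. Dots on the box round it, clockwise from above: white, yellow, blue, red. A red stop button, 28 mm high, is 102 mm away.
- pitch_selector (a joint): Knob angle, growing clockwise seen from above: 0 white mark, 0.698 yellow, 1.396 blue, 2.094 red, a detent at each mark, stops just past the end ones; about 0.05 N m to turn. Starts at white or yellow, rarely between them.
- drive_box: Grey drive box, 150 x 190 x 95 mm, origin mid underside; knob axis at x = -12, y = 35 mm. The marks lie 38 mm from that axis at 60 (white), 20 (yellow), -20 (blue), -60 degrees (red) from the box's x axis, anticlockwise positive. Fixed.
- leaf8: Comb leaf with yellow grip, 8 mm pitch, in the stand; same size as the blue one, origin at its tooth tips. Leave alone.
- leaf12: Comb leaf with red grip, 12 mm pitch, in the stand; same size as the blue one, origin at its tooth tips. Leave alone.
- spindle_nut: Bronze hexagon nut of the spindle, about 65 mm across and 40 mm high, standing on the bench. Leave alone.
- caliper: Caliper with black slide lying on the bench, 240 x 65 x 12 mm. Leave alone.
- brick_slip: Brown brick slip lying flat, 210 x 65 x 14 mm. Leave alone.
- foam_offcut: White foam offcut, 110 x 80 x 50 mm. Leave alone.
- sealant_cartridge: White and green cartridge with a nozzle, standing, 48 mm across, 230 mm high. Leave alone.
- tape_measure: Yellow tape measure, 70 x 45 x 62 mm. Leave alone.
There are look-alikes about, which are no part of the job. Leave any white look-alike of the part that bears leaf10_grip alone.

How it is judged (in metres and radians):
On the way, in this order (a step that is already met when the one before it is completed fails the run):
1. the blue leaf is pressed home in the thread, flat along the top of the spindle, and kept there (z of leaf10_grip in the frame of spindle_top below 0.0405 m and y of leaf10_grip in the frame of spindle_top between -0.005 and 0.005 m and angle between the x axis of leaf10_grip and the x axis of spindle_top, either way round below 0.06 rad and angle between leaf10_grip's own z axis and vertical below 0.12 rad and contact force between leaf10 and spindle above 2.5 N), for 0.7 s.
2. the selector is turned to the blue mark (value of joint pitch_selector between 1.28 and 1.51 rad), for 0.2 s.
At the end, for the whole second after the job is handed in: The blue leaf hangs upright and at rest in its own place in the stand again (within 12 mm of where it was, fully down, tilted less than 0.1 rad) and the selector rests at the blue mark (within about 0.115 rad of 1.396) (all of step 2 and distance of leaf10_grip from where it was at the start of the episode below 0.012 m and z of leaf10_grip in the frame of gauge_rack below 0.0645 m and angle between leaf10_grip's own z axis and vertical below 0.1 rad and linear speed of leaf10 below 0.02 m/s); the robot touches nothing.
It fails at once if the leaf is rammed into the spindle with more than 45 N (contact force between leaf10 and spindle above 45 N).
It fails at once if another leaf is moved more than 20 mm (distance of any of leaf8, leaf12 from where it was at the start of the episode above 0.02 m).
It fails at once if another loose thing is moved more than 30 mm (distance of any of spindle_nut, caliper, brick_slip, foam_offcut, sealant_cartridge, tape_measure from where it was at the start of the episode above 0.03 m).
It also fails if it takes over 59 s, if anything falls off the work surface, if the arm or the gripper's body presses on something with over 40 N, if the wrist force passes 120 N, or if a joint passes its speed limit or range.

## Robot

A 6-joint arm with a two-finger parallel gripper is mounted at the origin on the work surface. World frame = base frame: x ahead of the robot, y to its left, z up, the work surface at z = 0. Lengths are in mm, angles in rad, forces in N, time in s.
With the tool pointing down it reaches from about 325 to 850 mm from the base axis. Payload 4.4 kg.
Tool frame: the origin (TCP) lies at the very end of the fingers, on their centre line; the grasp point (between the pads) lies 19 mm behind it (grip_point_offset is the x of the grasp point in the tool frame, in mm); x points along the fingers, y is the direction in which the jaws open and shut, and the axes are right-handed (so a half turn about x gives the same grasp; the last joint's range is limited). The gripper opens to 94 mm and grips with 3 to 60 N. Pads are 16 mm wide; open, the fingers measure 119 mm over their backs; the gripper's body (75 mm by 177 mm) begins 78 mm behind the grasp point.
Start: joints at [-1.423, 0.207, 1.542, -0, 1.393, -0.15], TCP at [169.252, -549.528, 205.447] pointing down, gripper open.
Joint ranges: [-2.73, 2.73], [-0.86, 2.22], [0.23, 2.46], [-1.11, 4.25], [0.08, 2.63], [-2.82, 2.82]. Speed limits (rad/s): [2.79, 2.79, 3.14, 3.14, 3.14, 3.14].

## Interface

Orientations are given as [roll, pitch, yaw] about the fixed x, y, z axes, in that order (R = Rz(yaw) Ry(pitch) Rx(roll)).
In Python, from cell import * gives the robot as it stands. Calls block until the motion is done:
- move_ptp(position, orientation): joint-space move of the TCP to a pose.
- servo_line(position, ori=None, velocity=150, f_stop=None): straight line of the TCP; ori=None keeps the orientation; velocity is the mean speed in mm/s. With f_stop (N) it stops when the force on the tool has changed by that much, and returns True; else False.
- move_joints(angles): joint-space move.
- open_jaws() and close_gripper(): open the fingers fully, or close them until they stop; the grip force is fixed at half the most.
- dwell(seconds).
- solve_ik(position, orientation): joint angles nearest the present ones, or None.
- capture(name): name is "scene" or "top" or "wrist"; returns a dict with "image" (420x560x3 uint8, red, green, blue), "depth" (420x560 float32, mm along the optical axis (not along the pixel's ray), 0 where there is no reading), "fx", "fy", "cx", "cy" (pixels), "R" (3x3) and "t" (3): a world point X has camera coordinates R X + t; the wrist camera has in their place "hand_eye" (4x4, takes a point from camera to tool coordinates, whose origin is the TCP and whose axes are the tool frame's). Camera axes: x right, y down, z forward; pixel columns grow to the right and rows downward; lengths in mm; the calibration is good to about 2 mm. A picture is of the moment at which its call begins: read the wrist's pose just before it.
A pose or a line that the arm cannot do raises IKError and nothing moves.
- close_job(): hands the job in, once; it reports no verdict.
Trained networks look in a picture, given as the dict that the camera call returned (one of the last four; its "shot" number tells which), for a name from the list of things; names that differ only in an ending like _2 or _b are one class to them, and where a whole thing is asked for, a point or a joint stands for the part that bears it (a point fixed in the world has none). Each returns a list of dicts, best first, with "score" (0 to 1); they miss things now and then, are a little off and sometimes report something else, mostly with a low value. They report only what shows in the picture. A call takes as long as a camera call. They do not tell look-alikes from the thing itself.
- silhouettes(picture, label): "mask" (420x560 bool, what is visible of it) and "box" ([left, top, right, bottom] in pixels, round what is visible of it).
- spot_point(picture, label): "centre" ([column, row] in pixels: a listed point, or the origin of a listed thing).
Readings, each from a call of its own:
- read_time(): time.
- read_joint_positions(): joint angles.
- read_qd(): joint speeds.
- read_tau(): joint torques, N m.
- read_tcp_pos(): TCP position.
- read_orientation(): TCP orientation.
- read_wrist_force(): force on the tool from outside, world axes, zero at the start.
- read_torque(): the same for the moment, N m.
- read_grip_width(): finger opening in mm.
Only numpy, scipy, OpenCV 4.12 (cv2) and the standard library are available. Lean on these libraries where they do the work, as an engineer would, in place of code of your own. Each camera call takes 0.05 s, during which the arm holds its last target.

## Working session

There is one attempt and no reset: what is moved stays moved. The work goes in short steps, each a Python script; the robot and the scene stay as the last script left them, time stands still between calls to the robot, and variables do not carry over. Pictures are saved under pics/ and viewed, and the job is handed in when it is done.

```bash
ls; mkdir -p pics; python3 - <<'E'
from cell import *
import cv2,numpy as np
print(read_time(),read_tcp_pos(),read_orientation(),read_grip_width())
for n in("scene","top"):
    c=capture(n); cv2.imwrite(f"pics/{n}0.png",cv2.cvtColor(c["image"],cv2.COLOR_RGB2BGR))
    np.savez(f"{n}0.npz",**{k:v for k,v in c.items() if k!="shot"})
    print(n,c["fx"],c["cx"],c["cy"],np.round(c["R"],3).tolist(),np.round(c["t"]))
    for l in("leaf10_grip","spindle_top","selector_grip","gauge_rack","drive_box"):
        print(l,[(round(d["score"],2),np.round(d["centre"],1).tolist()) for d in spot_point(c,l)])
print(read_time())
E
```

```text
pics
0.0 [ 169.13972324 -548.72497857  204.32377699] [-1.71577274  1.56857604  1.72464214] 93.89331560660031
scene 412.1924261466495 271.94953925694296 208.83853363725754 [[-0.827, 0.563, 0.009], [0.396, 0.593, -0.701], [-0.4, -0.576, -0.713]] [ 447. -186. 1537.]
leaf10_grip [(0.67, [348.3, 273.8]), (0.15, [297.8, 184.1])]
spindle_top [(0.76, [284.6, 199.7])]
selector_grip [(0.46, [240.7, 131.9])]
gauge_rack [(0.87, [346.2, 287.5])]
drive_box [(0.7, [229.0, 155.2])]
top 482.64193556421156 266.83806452961085 209.30786693836205 [[0.006, -1.0, -0.016], [-0.997, -0.005, -0.083], [0.083, 0.017, -0.996]] [  40.  595. 1353.]
leaf10_grip [(0.77, [163.7, 233.2]), (0.7, [122.8, 191.9]), (0.39, [307.5, 285.5])]
spindle_top [(0.6, [269.3, 233.7]), (0.35, [312.5, 155.6])]
selector_grip [(0.51, [401.4, 257.5])]
gauge_rack [(0.91, [166.6, 234.9])]
drive_box [(0.58, [397.8, 248.4])]
0.6
```

View pics/scene0.png

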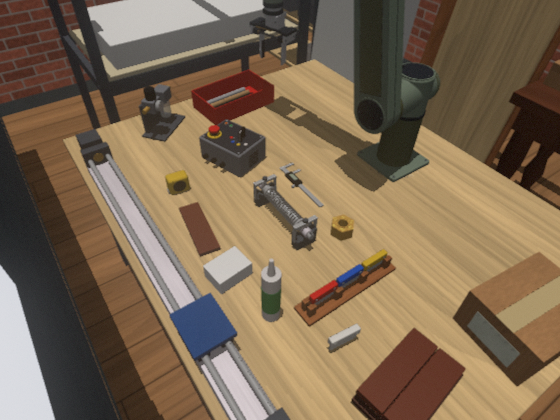

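View pics/top0.png

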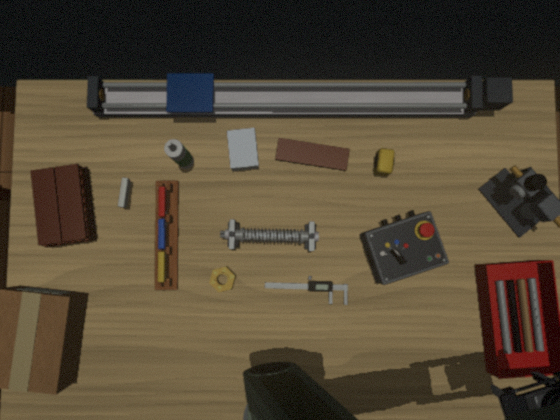

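The scene view shows the stand at (346,287) with red, blue and yellow leaves. A white look-alike lies loose at (344,337), top view (124,192). The blue leaf in the middle place, at scene (350,273) and top (163,233), is the one described. Next I triangulate, and confirm it in a crop.

```bash
cat > h.py <<'E'
import numpy as np,cv2
def ray(c,px):
    d=np.array([(px[0]-c["cx"])/c["fx"],(px[1]-c["cy"])/c["fy"],1.0]); R=np.array(c["R"]);t=np.array(c["t"])
    return -R.T@t, R.T@d
def onz(c,px,z):
    o,d=ray(c,px); return o+d*(z-o[2])/d[2]
def tri(l):
    A=np.zeros((3,3));b=np.zeros(3)
    for o,d in l:
        d=d/np.linalg.norm(d);P=np.eye(3)-np.outer(d,d);A+=P;b+=P@o
    X=np.linalg.solve(A,b); return X,[float(np.linalg.norm((np.eye(3)-np.outer(d,d)/(d@d))@(X-o))) for o,d in l]
def depthpts(c,mask):
    v,u=np.nonzero(mask&(c["depth"]>0)); z=c["depth"][v,u]
    P=np.c_[(u-c["cx"])/c["fx"]*z,(v-c["cy"])/c["fy"]*z,z]
    return (P-np.array(c["t"]))@np.array(c["R"])
E
python3 - <<'E'
from h import *
s=dict(np.load("scene0.npz"));t=dict(np.load("top0.npz"))
for n,a,b in(("leaf",[348.3,273.8],[163.7,233.2]),("spin",[284.6,199.7],[269.3,233.7]),("knob",[240.7,131.9],[401.4,257.5])):
    print(n,tri([ray(s,a),ray(t,b)]))
# blue mask in depth
hsv=cv2.cvtColor(t["image"],cv2.COLOR_RGB2HSV)
m=(hsv[...,0]>105)&(hsv[...,0]<130)&(hsv[...,1]>120)
m[:190]=0;m[260:]=0;m[:,:140]=0;m[:,190:]=0
P=depthpts(t,m);print(len(P),np.median(P,0),P.min(0),P.max(0))
print(onz(t,[163.7,233.2],62),onz(t,[269.3,233.7],80),onz(t,[401.4,257.5],121),onz(t,[124,192],0))
a=t["image"][140:300,110:240];b=t["image"][190:300,350:460]
cv2.imwrite("pics/crop.png",np.hstack([cv2.resize(a,(390,480),interpolation=2),cv2.resize(b,(400,480),interpolation=2)])[...,::-1])
E
```

```text
leaf (array([522.23371575, 329.16227768,  62.82696346]), [1.7013221426594956, 1.701322142659527])
spin (array([521.48035892,  35.48265267,  99.04319661]), [1.4326182903768026, 1.432618290376807])
knob (array([ 461.45099334, -313.32511269,  116.83348422]), [0.058740643720462345, 0.05874064372031792])
157 [520.89779224 332.49799391  73.4112284 ] [482.52672501 324.44418974  61.70388759] [562.57301916 340.63342613  79.51054974]
[523.50050418 328.16648371  62.        ] [523.2229996   34.81506752  80.        ] [ 461.5606348  -312.27707425  121.        ] [645.417925   462.10523361   0.        ]
```

View pics/crop.png

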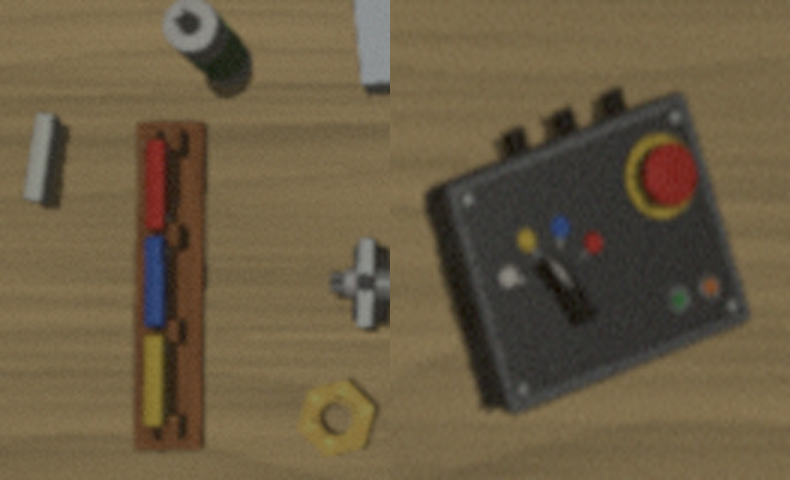

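The crop confirms it: blue is in the middle place, with the red leaf above and the yellow below. The white one lies loose off the stand. The knob points at yellow. Now wrist views.

```bash
cat >> h.py <<'E'
from scipy.spatial.transform import Rotation as Ro
def down(phi):
    """tool x down, tool y at world angle phi"""
    x=np.array([0,0,-1.]);y=np.array([np.cos(phi),np.sin(phi),0]);z=np.cross(x,y)
    return Ro.from_matrix(np.c_[x,y,z]).as_euler("xyz").tolist()
def wristcam(c,pos,ori):
    """adds R,t (world->cam)"""
    T=np.eye(4);T[:3,:3]=Ro.from_euler("xyz",ori).as_matrix();T[:3,3]=pos
    M=np.linalg.inv(T@np.array(c["hand_eye"])); c["R"]=M[:3,:3];c["t"]=M[:3,3]; return c
def shoot(cell,name):
    dw=cell.dwell(0.15)
    p,o=cell.read_tcp_pos(),cell.read_orientation()
    c=wristcam(cell.capture("wrist"),p,o)
    np.savez(name+".npz",**{k:v for k,v in c.items() if k!="shot"})
    cv2.imwrite(f"pics/{name}.png",c["image"][...,::-1]); return c
E
python3 - <<'E'
from cell import *
from h import *
print(np.round(Ro.from_euler("xyz",read_orientation()).as_matrix(),3))
q0=read_joint_positions()
for n,p,phis in(("leaf",(522,330,200),(np.pi/2,-np.pi/2)),("spin",(522,35,200),(0,np.pi)),("knob",(461,-313,250),np.arange(0,6.28,np.pi/4))):
    for f in phis:
        r=solve_ik(list(p),down(f)); print(n,round(f,2),None if r is None else np.round(r,2))
E
```

```text
[[ 0.     0.294 -0.956]
 [-0.    -0.956 -0.294]
 [-1.     0.     0.   ]]
leaf 1.57 [ 0.42  0.3   1.44 -0.    1.4  -1.15]
leaf -1.57 [ 0.42  0.3   1.44 -0.    1.4   1.99]
spin 0 [-0.1   0.1   1.67  0.    1.37 -0.1 ]
spin 3.14 None
knob 0.0 [-0.75  0.14  1.53  0.    1.47 -0.75]
knob 0.79 [-0.75  0.14  1.53  0.    1.47 -1.54]
knob 1.57 [-0.75  0.14  1.53  0.    1.47 -2.32]
knob 2.36 None
knob 3.14 [-0.75  0.14  1.53  0.    1.47  2.39]
knob 3.93 [-0.75  0.14  1.53  0.    1.47  1.6 ]
knob 4.71 [-0.75  0.14  1.53  0.    1.47  0.82]
knob 5.5 [-0.75  0.14  1.53  0.    1.47  0.03]<sys>:0: UserWarning: Gimbal lock detected. Setting third angle to zero since it is not possible to uniquely determine all angles.
```

```bash
python3 - 2>/dev/null <<'E'
import cell
from cell import *
from h import *
def go(n,p,f,l):
    move_ptp(list(p),down(f)); c=shoot(cell,n)
    for k in l: print(n,k,[(round(d["score"],2),np.round(d["centre"],1).tolist()) for d in spot_point(c,k)])
go("wk1",(430,-313,330),0,["selector_grip"])
go("ws1",(490,35,280),0,["spindle_top"])
go("wl1",(520,300,280),np.pi/2,["leaf10_grip","gauge_rack"])
print(read_time(),np.round(cell.capture("wrist")["hand_eye"],3))
E
```

```text
wk1 selector_grip [(0.61, [309.3, 180.3])]
ws1 spindle_top [(0.85, [301.7, 192.2])]
wl1 leaf10_grip [(0.83, [380.1, 259.9]), (0.62, [308.1, 184.9])]
wl1 gauge_rack [(0.79, [301.8, 179.8])]
5.175 [[  -0.      -0.259    0.966 -180.619]
 [   1.      -0.       0.       0.394]
 [   0.       0.966    0.259  -76.346]
 [   0.       0.       0.       1.   ]]
```

```bash
python3 - <<'E'
import cv2,numpy as np
a=[cv2.imread(f"pics/{n}.png") for n in("wk1","ws1","wl1")]
i=np.vstack([np.hstack([a[0],a[1]]),np.hstack([a[2],a[2]*0])])
cv2.imwrite("pics/m1.png",cv2.resize(i,(800,600),interpolation=cv2.INTER_AREA))
E
```

```text
(no output)
```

View pics/m1.png

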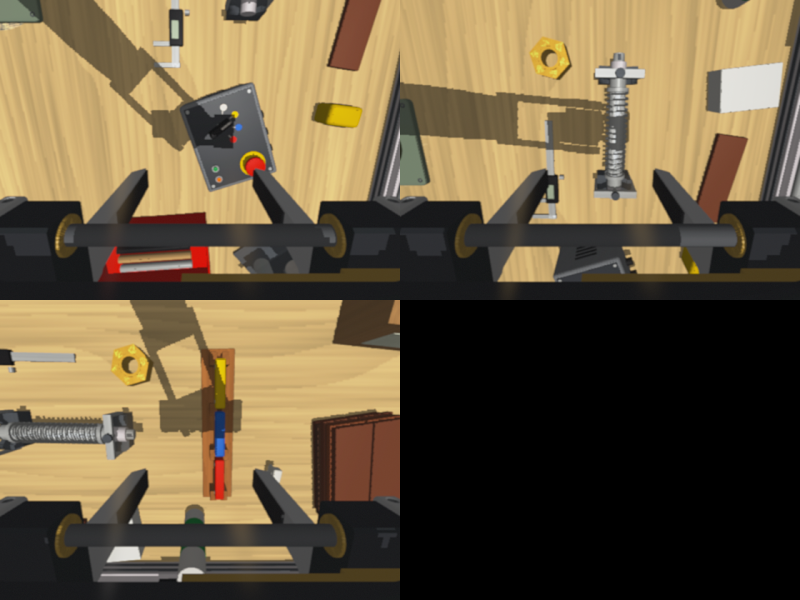

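View pics/ws1.png

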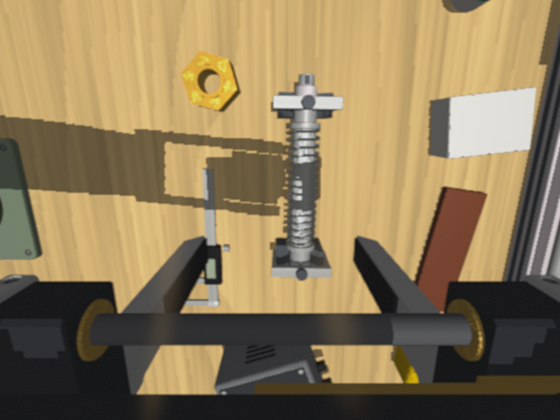

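View pics/wl1.png

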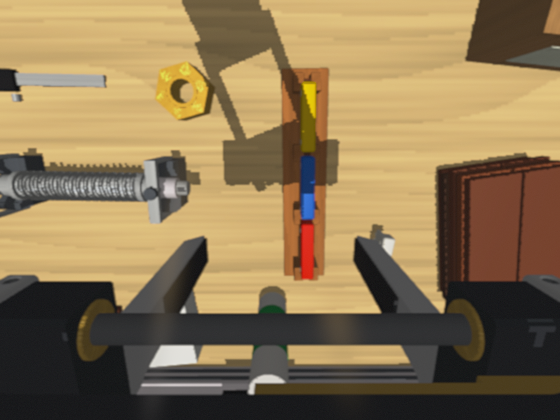

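Wrist views: the leaf is at wl1 (308,185), the spindle middle at ws1 (302,192) and the knob at wk1 (309,180). Closer, second views of the leaf for height and position.

```bash
python3 - 2>/dev/null <<'E'
import cell
from cell import *
from h import *
cs=[]
for i,y in enumerate((312,345)):
    move_ptp([535,y,170],down(np.pi/2)); c=shoot(cell,f"wl{i+2}"); cs.append(c)
    for k in ("leaf10_grip","gauge_rack"):
        r=[(round(d["score"],2),np.round(d["centre"],1).tolist()) for d in spot_point(c,k)]; print(k,r)
    hsv=cv2.cvtColor(c["image"],cv2.COLOR_RGB2HSV)
    m=((hsv[...,0]>105)&(hsv[...,0]<125)&(hsv[...,1]>150)&(hsv[...,2]>40)).astype(np.uint8)
    n,L,st,ce=cv2.connectedComponentsWithStats(m); j=1+np.argmax(st[1:,4]); print(st[j],ce[j])
    P=depthpts(c,L==j); top=P[P[:,2]>np.percentile(P[:,2],50)-3]
    print("depth z",np.percentile(P[:,2],[5,50,95]),"ctr",(top.min(0)+top.max(0))/2,top.max(0)-top.min(0))
    d=top[:,:2]-top[:,:2].mean(0); u,s,v=np.linalg.svd(d,full_matrices=False); print("dir",v[0])
a=np.hstack([c["image"] for c in cs]);cv2.imwrite("pics/wl23.png",cv2.resize(a,(800,300),interpolation=cv2.INTER_AREA)[...,::-1]); print(read_time())
E
```

```text
leaf10_grip [(0.78, [301.8, 188.9]), (0.63, [399.8, 285.8])]
gauge_rack [(0.8, [298.7, 180.3]), (0.73, [300.3, 99.7])]
[ 294  148   18   86 1457] [302.38709677 189.93136582]
depth z [73.44038447 75.28877454 76.46189177] ctr [520.80596232 334.52519742  75.14823524] [82.13880047 16.69957317  5.38592862]
dir [0.99993146 0.01170796]
leaf10_grip [(0.71, [271.5, 192.9]), (0.64, [375.2, 291.8])]
gauge_rack [(0.66, [272.7, 182.6])]
[ 261  151   18   87 1435] [270.02090592 193.31428571]
depth z [73.96743709 75.2342314  76.47121602] ctr [521.0203077  335.04079336  74.87369414] [82.81098298 15.81912468  4.98199613]
dir [0.99993809 0.0111269 ]
6.6083
```

View pics/wl23.png

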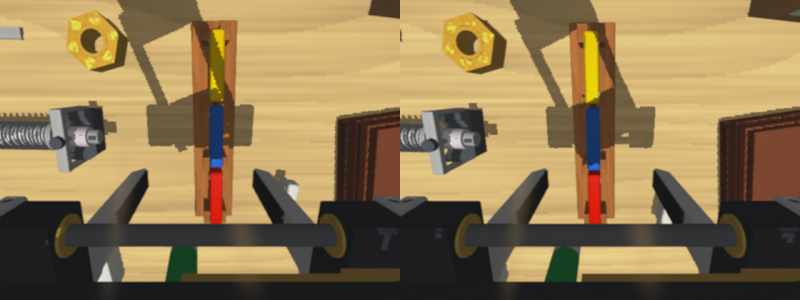

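View pics/wl2.png

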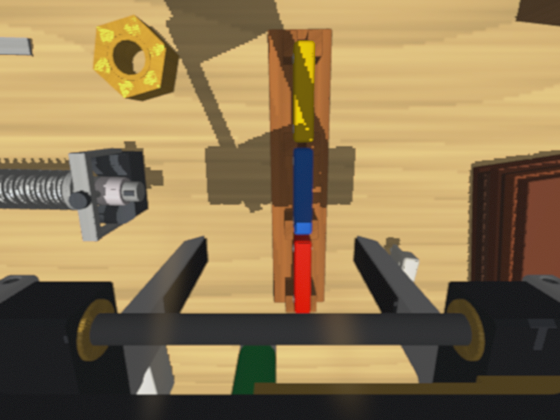

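The blue grip spans columns 294–312 and rows 148–234 in wl2. By depth its centre is (520.9, 334.8), its top z is 75 (text 74), and its direction is 0.011 rad from world x. I'll grasp it now.

```bash
python3 - 2>/dev/null <<'E'
import cell
from cell import *
from h import *
o=down(np.pi/2+0.0115)
move_ptp([520.9,334.3,120],o)
print(servo_line([520.9,334.3,44],velocity=80,f_stop=8), read_tcp_pos(), np.round(read_wrist_force(),2))
close_gripper(); dwell(0.2); print("w",read_grip_width(),np.round(read_wrist_force(),2),read_tcp_pos(),read_time())
c=capture("scene");cv2.imwrite("pics/g1.png",cv2.resize(c["image"][210:340,260:440],(720,520))[...,::-1])
E
```

```text
False [521.50157003 334.58749173  44.66989342] [0.79 1.25 1.04]
w 18.14770461101957 [-0.95  1.59  0.57] [520.87590242 334.35646286  43.97740004] 9.3833
```

View pics/g1.png

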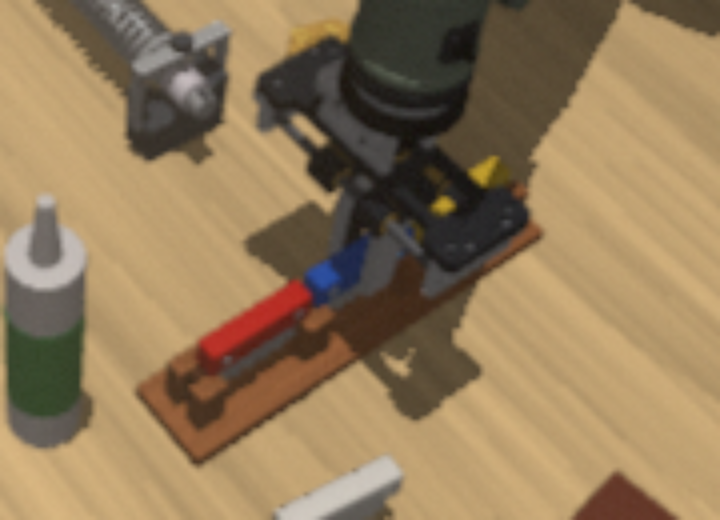

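Grasped (width 18.1, leaf centre ≈18 mm above TCP). Lifting and viewing the spindle from two sides with the leaf in hand.

```bash
python3 - 2>/dev/null <<'E'
import cell
from cell import *
from h import *
servo_line([520.9,334.3,165],velocity=120)
print("w",read_grip_width(),np.round(read_wrist_force(),2))
for i,x in enumerate((455,590)):
    move_ptp([x,15,170],down(0.0)); c=shoot(cell,f"ws{i+2}")
    print([(round(d["score"],2),np.round(d["centre"],1).tolist(),onz(c,d["centre"],80)) for d in spot_point(c,"spindle_top")])
print(read_time(),read_grip_width())
E
```

```text
w 17.970185055694497 [ 0.46 -0.14 -1.88]
[(0.78, [348.2, 197.3], array([517.43051196,  29.68068282,  80.        ]))]
[(0.79, [206.6, 199.6], array([519.15152125,  26.91777668,  80.        ]))]
12.925 17.81032940544713
```

View pics/ws2.png

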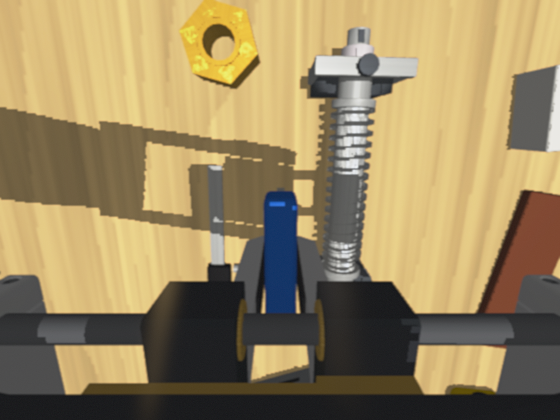

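View pics/ws3.png

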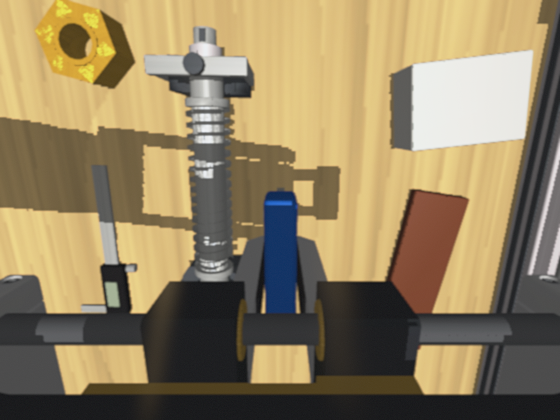

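```bash
python3 - <<'E'
from h import *
out=[]
for n in("ws1","ws2","ws3","top0"):
    c=dict(np.load(n+".npz"))
    P=depthpts(c,np.ones((420,560),bool))
    k=(abs(P[:,0]-520)<35)&(P[:,1]>-25)&(P[:,1]<95)&(P[:,2]>58)&(P[:,2]<100); P=P[k]
    if len(P)<50: print(n,len(P));continue
    # fit axis: x=a+b*(y-30), R 20 circle
    from scipy.optimize import least_squares
    f=lambda p:np.hypot(P[:,0]-p[0]-p[1]*(P[:,1]-30),P[:,2]-p[2])-p[3]
    r=least_squares(f,[520,0,60,19],loss="soft_l1",f_scale=1.5); print(n,len(P),np.round(r.x,3),"top",r.x[2]+r.x[3],np.percentile(P[:,2],[90,98]))
    ys=np.arange(-60,130,0.5); 
    px=[]
    for y in ys:
        X=np.array([r.x[0]+r.x[1]*(y-30),y,80.]);q=np.array(c["R"])@X+c["t"]; px.append([c["fx"]*q[0]/q[2]+c["cx"],c["fy"]*q[1]/q[2]+c["cy"]])
    # strip rectified ±12 mm
    M=np.zeros((48,len(ys),2),np.float32)
    for i,dx in enumerate(np.arange(-12,12,0.5)):
        for j,y in enumerate(ys):
            X=np.array([r.x[0]+r.x[1]*(y-30)+dx,y,80.]);q=np.array(c["R"])@X+c["t"]; M[i,j]=[c["fx"]*q[0]/q[2]+c["cx"],c["fy"]*q[1]/q[2]+c["cy"]]
    out.append(cv2.resize(cv2.remap(c["image"],M[...,0],M[...,1],cv2.INTER_CUBIC),(760,140)))
    for k in range(0,190,10):
        x=k*4; cv2.line(out[-1],(x,0),(x,8),(255,0,0),1); 
cv2.imwrite("pics/strip.png",np.vstack(out)[...,::-1])
E
```

```text
ws1 2100 [5.19772e+02 1.80000e-02 5.96460e+01 1.60150e+01] top 75.66045727506467 [76.02413201 76.91970519]
ws2 4173 [5.20109e+02 1.90000e-02 5.92740e+01 1.64450e+01] top 75.71903767442248 [75.957208   76.82556042]
ws3 4157 [5.18686e+02 1.70000e-02 5.91120e+01 1.65350e+01] top 75.64603716578978 [75.97155053 76.74795442]
top0 462 [5.19975e+02 1.60000e-02 6.08520e+01 1.38710e+01] top 74.72309670356236 [76.09259618 77.99589085]
```

View pics/strip.png

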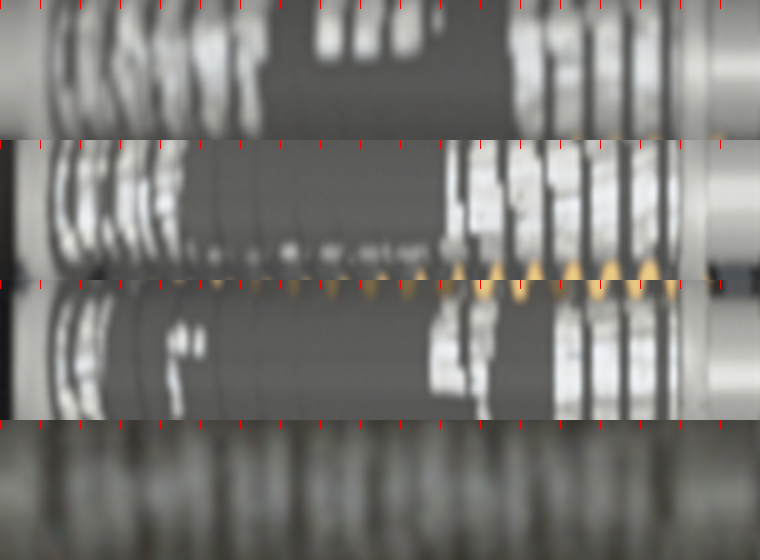

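Strips: bright bands are grooves (the bench shows through between crests at cols 605 and 648 of strip 2), so a groove lies near y≈31.7, and the axis slope is 0.0175. Next I check where the leaf sits in the hand.

```bash
python3 - <<'E'
from h import *
c=dict(np.load("ws2.npz"))
cv2.imwrite("pics/ih.png",cv2.resize(c["image"][180:300,230:330],(600,720//1*1),interpolation=cv2.INTER_CUBIC)[:600][...,::-1])
img=c["image"].astype(int)
for r in range(185,215,1): print(r,img[r,281],round(float(c["depth"][r,281]),1))
H=np.array(c["hand_eye"])
def ontool(px,x):
    d=H[:3,:3]@np.array([(px[0]-c["cx"])/c["fx"],(px[1]-c["cy"])/c["fy"],1]);o=H[:3,3];return o+d*(x-o[0])/d[0]
for r in (192,203,206): print(r,ontool([281,r],-30.),ontool([281,r],-6.))
E
```

```text
185 [115  98  66] 354.8
186 [113  97  68] 355.1
187 [102  90  70] 355.0
188 [86 81 74] 202.2
189 [77 77 76] 198.5
190 [71 72 79] 194.6
191 [47 55 82] 172.2
192 [22 45 84] 168.4
193 [18 44 85] 166.9
194 [18 44 85] 162.8
195 [18 43 85] 160.2
196 [18 44 85] 159.3
197 [23 46 87] 156.8
198 [18 46 88] 154.4
199 [19 47 92] 155.3
200 [ 18  51 101] 153.4
201 [ 28  71 139] 154.9
202 [ 41 100 190] 154.2
203 [ 48 114 215] 153.7
204 [ 54 120 221] 153.8
205 [ 50 110 204] 155.0
206 [ 34  79 148] 153.4
207 [ 22  54 105] 154.6
208 [ 20  52 101] 154.9
209 [ 23  54 103] 155.3
210 [ 19  51 102] 154.2
211 [ 22  54 105] 153.8
212 [ 23  53 104] 156.0
213 [ 20  53 103] 155.4
214 [ 23  54 104] 154.6
192 [-30.          -0.66108712 -44.05809488] [ -6.          -0.59724047 -39.01904683]
203 [-30.          -0.6597119  -38.23131304] [ -6.          -0.59564612 -32.26381019]
206 [-30.          -0.65933214 -36.62227062] [ -6.          -0.59520585 -30.3983787 ]
```

View pics/ih.png

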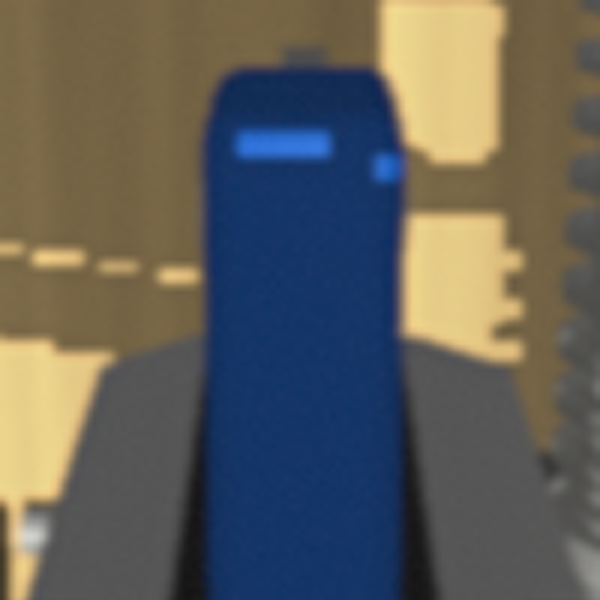

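```bash
cat >> h.py <<'E'
def spin(y): return [520.0+0.0175*(y-30),y]
E
python3 - 2>/dev/null <<'E'
import cell
from cell import *
from h import *
o=down(-0.0175)
p=spin(32.7)
move_ptp(p+[150],o); servo_line(p+[118],velocity=80); dwell(.2)
f0=np.array(read_wrist_force())
r=servo_line(p+[97],velocity=20,f_stop=6)
dwell(.1)
print(r,np.mean([read_tcp_pos() for _ in range(8)],0),np.round(np.mean([read_wrist_force() for _ in range(8)],0)-f0,2),f0,read_torque(),read_grip_width(),read_time())
E
```

```text
True [519.98585378  32.24919553 100.80416118] [-0.02 -0.03  6.98] [ 0.25670726  0.26486526 -1.18701607] [-0.01710339 -0.07238876  0.01674998] 18.01432663566875 14.9917
```

Stopped at z=100.8 with 7 N. Home would be 101 and riding on the crests 106, so it's home. Holding and checking.

```bash
python3 - 2>/dev/null <<'E'
import cell
from cell import *
from h import *
dwell(1.0)
c=capture("scene");cv2.imwrite("pics/press.png",cv2.resize(c["image"][150:260,220:360],(770,605)[:2],interpolation=2)[:600][...,::-1])
print(np.round(np.mean([read_wrist_force() for _ in range(8)],0),2),np.mean([read_tcp_pos() for _ in range(8)],0),read_time(),read_grip_width())
# y play test: tiny sideways force
p=read_tcp_pos()
E
```

```text
[-0.87  0.13  5.03] [519.99204506  32.25540243 100.81951527] 16.0417 17.436308832598385
```

View pics/press.png

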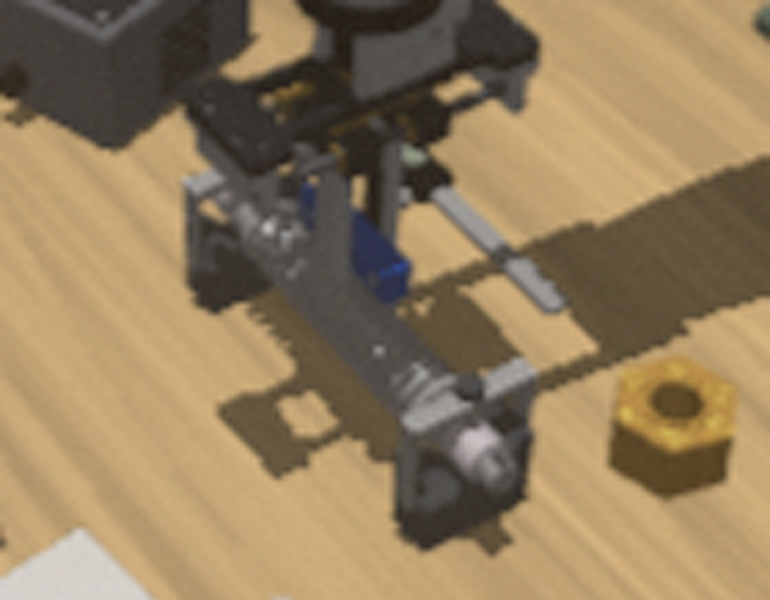

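Held with about 6 N for over 1 s at z 100.8; the view shows the leaf lengthways on the spindle top. Returning it to the stand.

```bash
python3 - 2>/dev/null <<'E'
import cell
from cell import *
from h import *
p=read_tcp_pos()
servo_line([float(p[0]),float(p[1]),165.],velocity=100)
o=down(np.pi/2+0.0115)
move_ptp([520.9,334.3,165],o); dwell(.15)
print(read_grip_width())
r1=servo_line([520.9,334.3,75],velocity=100,f_stop=8)
r=servo_line([520.9,334.3,44.2],velocity=40,f_stop=8) if not r1 else None
dwell(.1)
print(r1,r,np.mean([read_tcp_pos() for _ in range(8)],0),np.round(np.mean([read_wrist_force() for _ in range(8)],0),2),read_time())
c=capture("scene");cv2.imwrite("pics/back.png",cv2.resize(c["image"][210:340,260:440],(720,520))[...,::-1])
E
```

```text
17.809780035020417
False True [520.00607271 333.90737637  43.95154869] [-0.43 -0.04  5.08] 20.05
```

View pics/back.png

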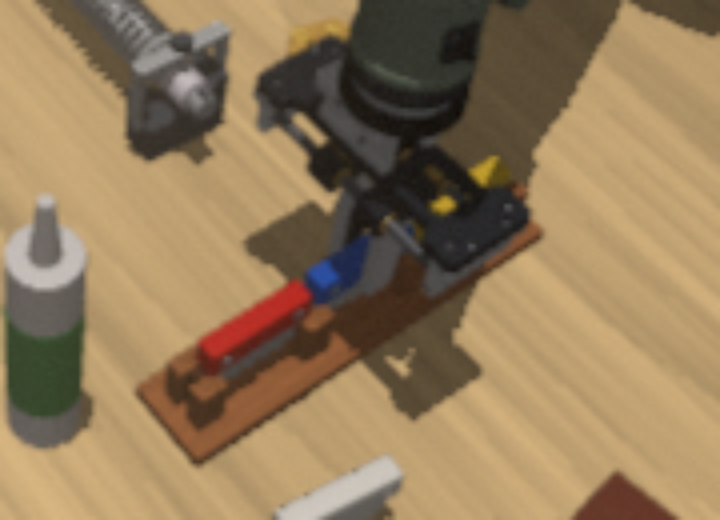

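Seated on its posts at z≈44, the grasp height. Releasing, checking from above, then going to look at the knob.

```bash
python3 - 2>/dev/null <<'E'
import cell
from cell import *
from h import *
open_jaws(); dwell(.1)
servo_line([520.5,334.1,170],velocity=150)
c=shoot(cell,"wl4")
hsv=cv2.cvtColor(c["image"],cv2.COLOR_RGB2HSV)
m=((hsv[...,0]>105)&(hsv[...,0]<125)&(hsv[...,1]>150)&(hsv[...,2]>40)).astype(np.uint8)
n,L,st,ce=cv2.connectedComponentsWithStats(m); j=1+np.argmax(st[1:,4]); print(st[j],ce[j])
P=depthpts(c,L==j); top=P[P[:,2]>np.percentile(P[:,2],50)-3]
print("depth z",np.percentile(P[:,2],[5,50,95]),"ctr",(top.min(0)+top.max(0))/2,top.max(0)-top.min(0))
k=dict(np.load("wk1.npz"));print("knob wk1",onz(k,[309.3,180.3],121))
move_ptp([440,-300,300],down(-np.pi/4))
for i,p in enumerate(((440,-320,215),(480,-310,215))):
    move_ptp(list(p),down(-np.pi/4)); c=shoot(cell,f"wk{i+2}")
    print([(round(d["score"],2),np.round(d["centre"],1).tolist(),onz(c,d["centre"],121)) for d in spot_point(c,"selector_grip")])
print(read_time())
E
```

```text
[ 272  167   18   86 1404] [280.86609687 209.4002849 ]
depth z [73.83238962 75.23945786 76.34006909] ctr [520.00477825 334.30690851  74.97146735] [82.32157137 16.68984605  5.42991488]
knob wk1 [ 466.12492787 -304.01797303  121.        ]
[(0.67, [286.4, 177.5], array([ 466.78929835, -302.99891112,  121.        ]))]
[(0.72, [264.9, 218.2], array([ 462.3578503, -305.0544242,  121.       ]))]
26.1833
```

View pics/wk2.png

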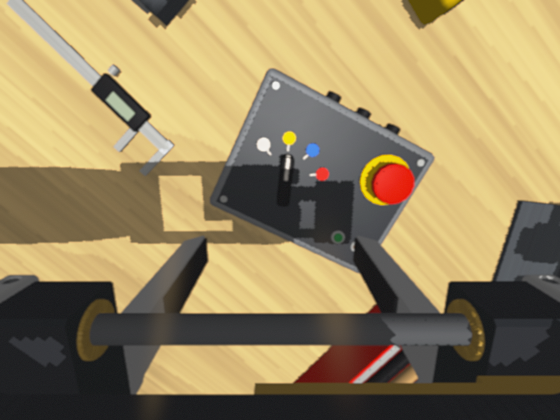

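View pics/wk3.png

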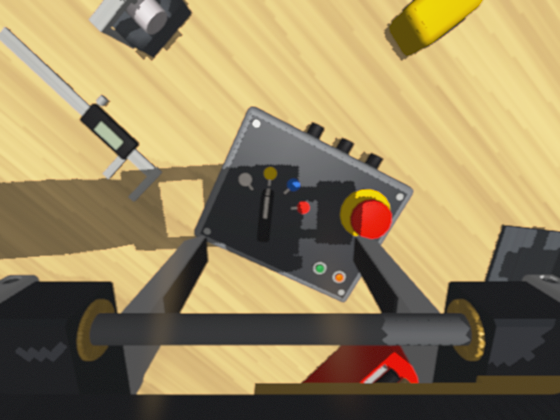

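View pics/wl4.png

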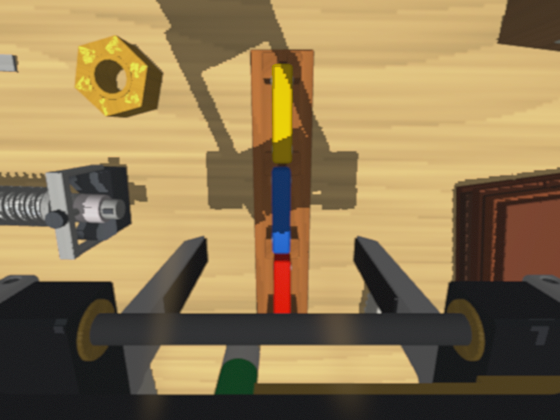

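The leaf is back at (520.0, 334.3), top z 75. In wk2 the dots are white (264,145), yellow (289,138), blue (312,150) and red (322,174), with the bar from (285,203) to (288,157) pointing at yellow. I'll fit the axis from the dots.

```bash
python3 - <<'E'
from h import *
from scipy.optimize import least_squares
ang=np.radians([60,20,-20,-60])
S={"wk2":[(264,145),(289,138),(312,150),(322,174)],"wk3":[(245,180),(270,173),(294,185),(304,208)]}
for n,g in S.items():
    c=dict(np.load(n+".npz"));hs=cv2.cvtColor(c["image"],cv2.COLOR_RGB2HSV).astype(int)
    pts=[];W=[]
    for i,(u,v) in enumerate(g):
        w=c["image"][v-9:v+10,u-9:u+10].astype(int);h=hs[v-9:v+10,u-9:u+10]
        m=(h[...,1]>130)&(h[...,2]>70) if i else (w.min(2)>90)
        n_,L,st,ce=cv2.connectedComponentsWithStats(m.astype(np.uint8)); j=1+np.argmax(st[1:,4]); q=ce[j]+[u-9,v-9]
        pts.append(q);W.append(onz(c,q,95)[:2])
    W=np.array(W)
    f=lambda p:(np.c_[p[0]+38*np.cos(p[2]+ang),p[1]+38*np.sin(p[2]+ang)]-W).ravel()
    r=min((least_squares(f,[460,-305,a]) for a in(0,1.5,3,-1.5)),key=lambda r:r.cost)
    print(n,np.round(pts,1).tolist(),r.x,np.abs(r.fun).max())
    # bar from dark pixels above box via depth
    P=depthpts(c,np.ones((420,560),bool))
    k=(np.hypot(P[:,0]-r.x[0],P[:,1]-r.x[1])<32)&(P[:,2]>115)&(P[:,2]<140);B=P[k]
    mu=(B.min(0)+B.max(0))/2;d=B[:,:2]-B[:,:2].mean(0);v=np.linalg.svd(d,full_matrices=False)[2][0]
    if len(B)>10: print("bar",len(B),B.mean(0),np.percentile(B[:,2],90),np.degrees(np.arctan2(*v[::-1])),"yellow dir",np.degrees(r.x[2])+20, (d@v).min(),(d@v).max())
    X=tri
E
```

```text
wk2 [[264.0, 145.0], [288.9, 137.7], [312.2, 149.6], [321.9, 173.8]] [ 4.64241370e+02 -3.04299582e+02  3.32911451e-01] 0.5072308772923293
bar 682 [ 465.42083214 -302.51156657  132.45356254] 134.15031155659418 -141.15962919021197 yellow dir 39.0744211210368 -22.16199376808219 24.695786035017395
wk3 [[245.2, 179.6], [269.9, 172.9], [293.1, 184.2], [302.9, 207.0]] [ 4.63929762e+02 -3.04099016e+02  3.32183815e-01] 0.2815211049002073
bar 640 [ 466.46745431 -302.03665657  132.36426028] 134.1747559290725 -141.5088782520827 yellow dir 39.03273061398173 -21.1548261984408 25.451333290441998
```

Axis ≈ (464.2, −304.4), bar at 38.7° (yellow is 39.0°), top z ≈133. Gripping and turning 40° clockwise.

```bash
python3 - 2>/dev/null <<'E'
import cell
from cell import *
from h import *
o=down(np.radians(38.9-90))
p=[464.3,-304.5]
move_ptp(p+[170],o)
print(servo_line(p+[104],velocity=90,f_stop=10),read_tcp_pos())
close_gripper(); dwell(.1); print("w",read_grip_width(),np.round(read_wrist_force(),2),read_torque())
q=np.array(read_joint_positions(),float)
qq=solve_ik(p+[104],down(np.radians(38.9-90-40))); print(np.round(q,3),np.round(qq,3))
q2=np.array(qq); 
mid=q.copy(); mid[5]=(q[5]+q2[5])/2
move_joints(mid.tolist()); move_joints(q2.tolist()); dwell(.3)
print(np.round(read_joint_positions(),3),np.round(read_wrist_force(),2),read_torque(),read_time())
open_jaws(); dwell(.1)
servo_line(p+[170],velocity=120)
move_ptp([475,-320,215],down(-np.pi/4)); c=shoot(cell,"wk4")
k=depthpts(c,np.ones((420,560),bool));B=k[(np.hypot(k[:,0]-464,k[:,1]+304)<32)&(k[:,2]>115)&(k[:,2]<140)]
d=B[:,:2]-B[:,:2].mean(0);v=np.linalg.svd(d,full_matrices=False)[2][0];print("bar",len(B),np.degrees(np.arctan2(*v[::-1])),"want",19-20)
c=capture("scene");cv2.imwrite("pics/end.png",c["image"][...,::-1])
print(read_time())
E
```

```text
False [ 464.81387252 -304.90301404  104.59541143]
w 11.616966949926397 [ 1.08 -0.98 -1.88] [-0.1538318  -0.10566197 -0.0184907 ]
[-0.736  0.27   1.687 -0.     1.184  0.156] [-0.736  0.27   1.688  0.     1.184  0.854]
[-0.736  0.269  1.688  0.     1.186  0.853] [-4.11  1.62  4.32] [ 0.47131352  0.93612976 -0.10177681] 29.85
bar 739 179.06258674090583 want -1
33.0083
```

View pics/wk4.png

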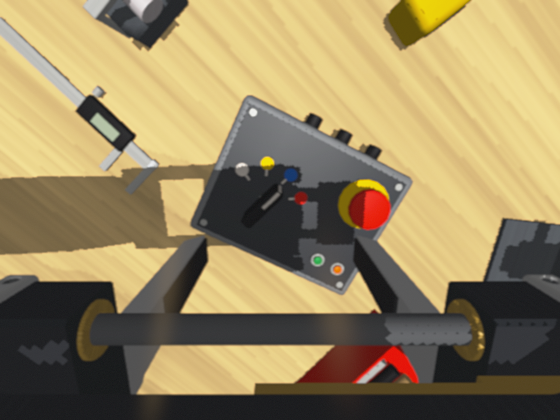

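View pics/end.png

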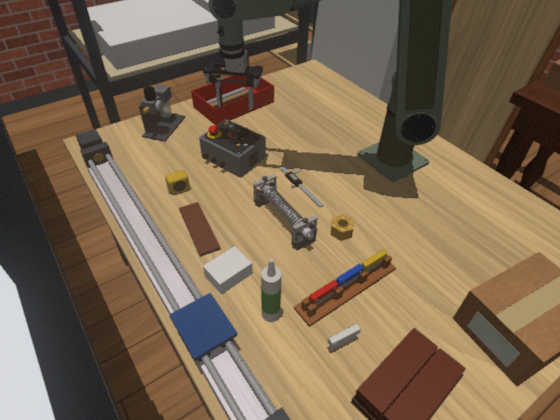

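The pointer (wk4, bar from (248,222) to (281,190)) aims at the blue dot (291,174); measured −0.9° against the wanted −1°. The leaf is in its place and everything else looks unmoved in the scene view. Handing in.

```bash
python3 -c "
from cell import *
print(close_job(),read_time())"
```

```text
the job is handed in; nothing more can be done
the job is handed in; nothing more can be done
```

The job is done and handed in at about 33 s; the system gives no verdict.

- **Leaf in the thread:** I took the blue leaf from the middle place and pressed it along the spindle top. It stopped at TCP z 100.8, which matches fully home (101) rather than riding on the crests (106). I held it there for just over 1 s with about 6–7 N. I judged the fit from height and force only, because the teeth were hidden from the cameras.
- **Leaf back in the stand:** It is back within about 1 mm of where it was. Its top height is unchanged at 75 mm by depth; the text implies 74 mm.
- **Selector:** I turned it 40° clockwise from yellow to blue. The bar measured −0.9° against the −1° expected for the blue mark.
- **Other things:** Nothing else appeared to have moved in the last scene picture, and the gripper was open and clear.

**Disagreements:**
- **Spindle height:** The depth images put the crests 3–4 mm lower than the text's 80 mm. The press height fitted the text's value.
- **Network points:** The knob point from the starting views was about 9 mm off. I used the knob axis fitted from the coloured dots instead.

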